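# Latch the ring polisher and hold its run paddle at half travel

## Robot

A 6-joint arm with a two-finger parallel gripper is mounted at the origin on the work surface. World frame = base frame: x ahead of the robot, y to its left, z up, the work surface at z = 0. Lengths are in m, angles in rad, forces in N, time in s.
With the tool pointing down it reaches from about 0.375 to 0.9 m from the base axis. Payload 3.1 kg.
Tool frame: the origin (TCP) lies on the centre line of the jaws, within the pads' length; the fingertips stand robot.nose_length ahead of it and the grasp point (between the pads) lies 6 mm ahead of it (robot.nose_length is the distance from the TCP to the fingertips, in m); z points along the fingers, y is the line along which they close (so a half turn about z gives the same grasp; the last joint's range is limited). The gripper opens to 87 mm and grips with 3 to 60 N. Pads are 19 mm wide; open, the fingers measure 117 mm over their backs; the gripper's body (75 mm by 190 mm) begins 51 mm behind the grasp point.
Start: joints at [0.999, 0.527, 1.433, -0, 1.181, -0.178], TCP at [0.24, 0.577, 0.248] pointing down, gripper open.
Joint ranges: [-3.08, 3.08], [-0.75, 2.2], [0.22, 2.44], [-1.43, 4.57], [0, 2.65], [-2.85, 2.85]. Speed limits (rad/s): [2.79, 2.79, 3.14, 3.14, 3.14, 3.14].

## Interface

Orientations are given as a unit quaternion [x, y, z, w].
In Python, from rig import robot gives the robot as it stands.
- The arm moves only by the shell command python3 -m crank 'ROWS' [FORCE]. ROWS is JSON, one flat list of numbers, 7 for each row, row after row: the shift along the tool's x, y, z in mm, then the turn, a rotation vector about the tool's x, y, z in degrees, then the closure in counts, from 0 (fully open) to 255 (shut). In form: [x, y, z, ax, ay, az, fingers, x, y, z, ax, ay, az, fingers, ...]. A call has exactly 5 rows; each row is the pose to reach, as a shift and turn from the pose commanded when the call began, along the tool's axes at that moment; what a row does not reach only later rows make up. A row lasts 1/12 s, in which the tool goes at most 41.7 mm and 7.16 degrees, less where a joint would pass 70% of its speed; a pose out of reach is approached as far as the arm can. A call with a gripper value outside its range is refused whole. The fingers move at their own pace and stop on an object; FORCE is the grip in N (left out, the last holds). Time passes only in rows, so rows that repeat a pose let the fingers close, or fill a call up. It gives the time, the measured TCP pose, the force, the opening and the grip force at its end, in the units of the state.
- robot.get_obs(): the state, without advancing time (a new reading comes with each control period).
- robot.camera(name): name is "side" or "top" or "wrist"; returns a dict with "pixels" (480x640x3 uint8, red, green, blue), "intrinsics" (3x3 intrinsics, pixels), "extrinsics" (4x4, takes a point from camera to world coordinates); the wrist camera has in their place "mount" (4x4, takes a point from camera to tool coordinates, whose origin is the TCP and whose axes are the flange's). Camera axes: x right, y down, z forward; pixel columns grow to the right and rows downward; lengths in m; the calibration is good to about 2 mm. A picture is of the moment at which its call begins: read the wrist's pose just before it. There is no depth.
- robot.hand_in(): hands the job in; it is judged then, once.
The state is a dict: "time": time; "q": joint angles; "joint_velocities": joint speeds; "joint_torque": joint torques, N m; "position": TCP position; "tool_rot": TCP orientation; "ft_force": force on the tool from outside, world axes, zero at the start; "moment": the same for the moment, N m; "grip_width": finger opening in m; "grip_force": force on a finger pad.
Only numpy, scipy, OpenCV 4.12 (cv2) and the standard library are available. Lean on these libraries where they do the work, as an engineer would, in place of code of your own. Each camera call takes 0.05 s, during which the arm holds its last target. There are 200 camera calls.

## Task

On the jeweller's bench, swing the yellow latch bar of the grey ring polisher across the clear lid until its end is fully home in the dark catch. Only then press the red sprung paddle of the black hand control down to about half of its travel, so that its yellow pointer stands at the green band of the post, never to the bottom, and keep it there with the gripper: the program finishes while still holding the paddle down. Leave all the other things on the bench where they are.

Things in the scene. Friction and masses are not known exactly. Their poses are not given: they have to be found in the camera images.
- polisher: Grey bench polisher, 220 x 200 x 70 mm high (x, y, z), screwed to the bench at a changing place and yaw; a round clear lid (top at 90 mm) on it. Origin: centre of its underside; x points to its back, y to its left seen from the front, z up. It may stand left or right of the hand control.
- latch (a joint): Angle of the yellow latch bar about its upright pivot, rad. 0 = closed, along the polisher's +y with its end in the catch (hard stop). Grows counterclockwise from above, towards the polisher's front; at 1.57 the bar points to the polisher's -x. Starts at 0.7 to 1.5. Stiff hinge (0.15 Nm): it stays where left. Bar 18 mm wide, 8 thick, top level at 108 mm above the bench, ends 173 mm from the pivot.
- latch_knob (a point): Centre of the top of the black upright knob on the latch bar, 150 mm above the bench; the knob is a cylinder 22 mm in diameter and 42 mm tall (its foot is the bar's top at 108 mm), 115 mm from the pivot. Push it sideways, or pinch it from above.
- latch_hinge (a point): Point on the latch's pivot axis (upright), at the height of the bar's top, 108 mm above the bench; the pivot stands at (0, -90 mm) in the polisher's frame, its head reaches 115 mm.
- latch_catch (a point): The middle of the dark steel catch at (0, 88 mm) in the polisher's frame, at the height of the bar's top, 108 mm; the catch is 34 x 24 mm, its roof reaches 121 mm above the bench, and it is open to the polisher's front, where the bar's end enters.
- control: Black hand control, a plate 170 x 110 x 18 mm screwed to the bench, place and yaw vary. Origin: centre of its underside; x points from the paddle's free end to its hinge, z up. Left (+y) of the free end, at (-46, 38) mm, stands a 16 x 12 mm post, 78 mm high: white at the top (paddle at rest), green from 46 to 58 mm (half travel), red below (too far).
- paddle (a joint): Angle of the red paddle pressed down, rad: 0 = at rest, sloping up 0.30 rad to its free end; 0.30 = bottom, level; half travel = 0.15. A spring lifts it: at the pad it takes about 2 N to start, 7.5 N at half travel, 13 N at the bottom. Paddle 48 mm wide, 8 mm thick, hinged about y at (62, 0, 36) mm in the control's frame, free end 116 mm from the hinge; yellow pointer at its left edge by the post.
- paddle_pad (a point): Centre of the 40 x 40 mm black rubber pad on the paddle's top near its free end, 90 mm from the hinge, where it should be pressed. It moves with the paddle: about 68 mm above the bench at rest, 55 mm at half travel, 42 mm at the bottom.
- tweezers_long: Bystander: steel tweezers with dark wood grip, 150 x 13 x 11 mm, lying along their x; origin on the bench under the grip.
- tweezers_short: Bystander: steel tweezers with blue grip, 150 x 13 x 11 mm, lying along their x; origin on the bench under the grip.
- pliers: Bystander: pliers with red handles, 136 x 60 x 12 mm, lying along their x; origin on the bench near the pivot.
- loupe: Bystander: black eye loupe, 44 mm in diameter, 48 mm high; origin at the centre of its underside.
- ring_tray: Bystander: wooden tray 110 x 80 x 20 mm with rings; origin at the centre of its underside.
- blue_bottle: Bystander: blue bottle, 60 mm in diameter, 150 mm high; origin at the centre of its underside.
- bench_block: Bystander: steel bench block 90 x 90 x 24 mm; origin at the centre of its underside.
Things that resemble listed ones, but are neither listed nor needed, are in the scene too. Leave any orange look-alike of the control alone.

How it is judged:
On the way, in this order (a step that is already met when the one before it is completed fails the run):
1. the latch bar is fully home in its catch (within 0.06 rad) while the paddle is still up (value of joint latch below 0.06 rad and value of joint paddle below 0.04 rad), for 0.2 s.
2. the paddle is held by the gripper at about half travel (0.09 to 0.21 rad) (value of joint paddle between 0.09 and 0.21 rad and contact force between any of the fingers, the arm and paddle above 2 N), for 0.3 s.
At the end, for the whole second after the job is handed in: The latch is within 0.06 rad of closed, the gripper presses on the paddle with more than 2 N and holds it still between 0.09 and 0.21 rad (half travel is 0.15), and every bystander is within 20 mm of where it began (all of step 2 and value of joint latch below 0.06 rad and velocity of joint paddle between -0.05 and 0.05 rad/s and distance of each of tweezers_long, tweezers_short, pliers, loupe, ring_tray, blue_bottle, bench_block from where it was at the start of the episode below 0.02 m); the arm keeps its last pose, push and grip.
It fails at once if the paddle is pressed (over 0.06 rad) while the latch is not home (value of joint paddle above 0.06 rad and value of joint latch above 0.1 rad).
It fails at once if the paddle is pushed to the bottom (over 0.275 rad) (value of joint paddle above 0.275 rad).
It fails at once if a bystander is moved by more than 20 mm or tipped (distance of any of tweezers_long, tweezers_short, pliers, loupe, ring_tray, blue_bottle, bench_block from where it was at the start of the episode above 0.02 m or angle between any of tweezers_long, tweezers_short, pliers, loupe, ring_tray, blue_bottle, bench_block's own z axis and vertical above 0.4 rad).
It also fails if it takes over 48 s, if anything falls off the work surface, if the arm or the gripper's body presses on something with over 40 N, if the wrist force passes 120 N, or if a joint passes its speed limit or range.

## Working session

There is one attempt and no reset: what is moved stays moved. The work goes in short steps, Python scripts to look and compute and a shell command to move; the robot and the scene stay as the last step left them, time stands still between calls to the robot, and variables do not carry over. Pictures are saved under pics/ and viewed, at most 10 in all, crops included, and the job is handed in when it is done.

```bash
mkdir -p pics; ls; python3 - <<'E'
from rig import robot
import cv2,numpy as np
o=robot.get_obs();print(o['time'],o['position'],o['tool_rot'],robot.nose_length,o['ft_force'])
for n in("top","side"):
    c=robot.camera(n);cv2.imwrite(f"pics/{n}0.png",c["pixels"][:,:,::-1])
    np.savez(f"{n}.npz",K=c["intrinsics"],E=c["extrinsics"]);print(c["intrinsics"],c["extrinsics"])
E
```

```text
pics
0.0 [0.23939927 0.57660965 0.24657909] [ 1.95593973e-01  9.80684376e-01 -1.00153511e-03 -3.87452545e-04] 0.025 [-0.33989485 -0.30518071  0.46719543]
[[439.0674522    0.         325.67416705]
 [  0.         439.0674522  238.34282886]
 [  0.           0.           1.        ]] [[-0.01071603 -0.99294874  0.1180592   0.35918109]
 [-0.99992116  0.00986796 -0.00776566  0.00935988]
 [ 0.0065459  -0.11813311 -0.99297619  1.39885861]
 [ 0.          0.          0.          1.        ]]
[[486.83310025   0.         321.25323861]
 [  0.         486.83310025 237.80775872]
 [  0.           0.           1.        ]] [[-0.99978988  0.01619263  0.01256937  0.46511256]
 [ 0.00384646  0.75048894 -0.66087181  0.69609969]
 [-0.02013442 -0.66068461 -0.75039353  0.90730299]
 [ 0.          0.          0.          1.        ]]
```

View pics/top0.png

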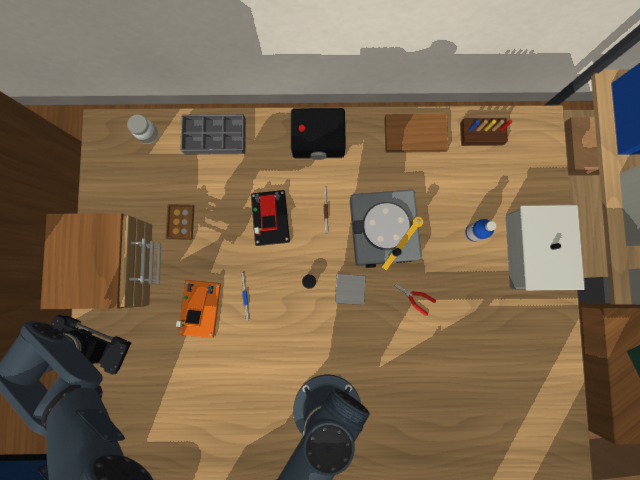

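View pics/side0.png

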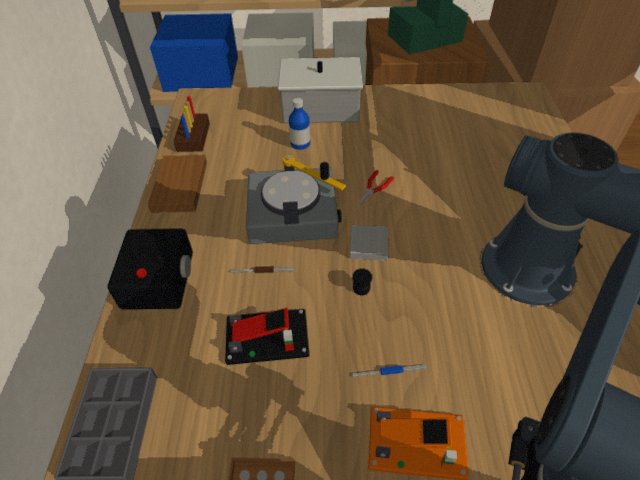

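```bash
python3 - <<'E'
import cv2
a=cv2.imread("pics/top0.png")[175:285,240:440]
cv2.imwrite("pics/c1.png",cv2.resize(a,None,fx=4,fy=4,interpolation=cv2.INTER_CUBIC))
a=cv2.imread("pics/side0.png")[140:370,210:410]
cv2.imwrite("pics/c2.png",cv2.resize(a,(520,598),interpolation=cv2.INTER_CUBIC))
E
```

```text
(no output)
```

View pics/c1.png

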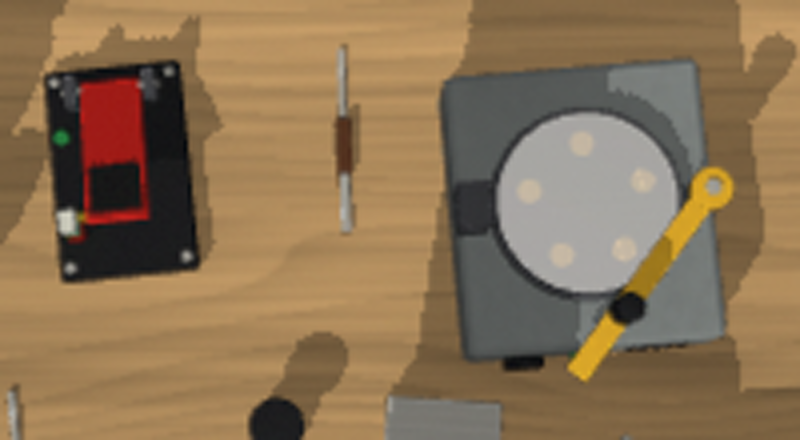

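View pics/c2.png

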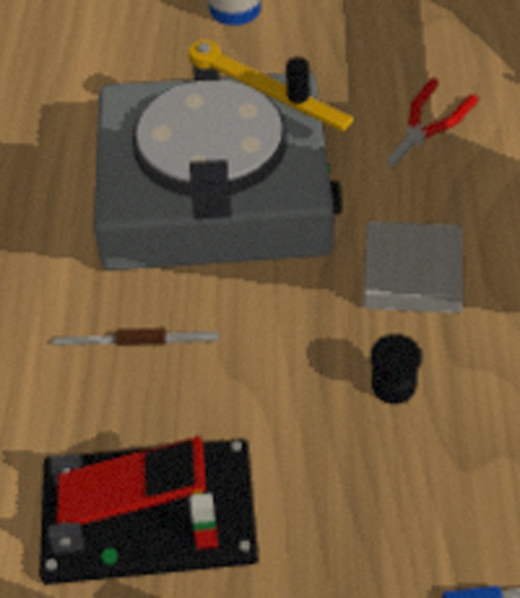

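```bash
cat > h.py <<'E'
import numpy as np
def pt(n,u,v,z):
    d=np.load(f"{n}.npz");r=d['E'][:3,:3]@np.linalg.solve(d['K'],[u,v,1]);o=d['E'][:3,3]
    return o+r*(z-o[2])/r[2]
E
python3 - <<'E'
from h import *
from rig import robot
from scipy.spatial.transform import Rotation as R
T=lambda x,y,z:pt("top",240+(x+.5)/4-.5,175+(y+.5)/4-.5,z)
S=lambda x,y,z:pt("side",210+(x+.5)/2.6-.5,140+(y+.5)/2.6-.5,z)
P={}
for n,t,s,z in[("pivot",(713,187),(204,50),.115),("knob",(628,305),(298,64),.15),("end",(578,372),(348,122),.108),("catch",(475,207),(210,173),.121),("pad",(115,187),(172,466),.068)]:
    P[n]=T(*t,z);print(n,P[n].round(4),S(*s,z).round(4))
c=[T(*p,.018) for p in[(47,75),(180,62),(197,267),(65,280)]];print("plate",np.mean(c,0).round(4),"xdir",(c[0]+c[1]-c[2]-c[3]).round(3))
print(np.degrees(np.arctan2(*( (c[0]+c[1]-c[2]-c[3])[[1,0]]))))
for a in("catch","knob","end"):
    d=P[a]-P["pivot"];print(a,np.hypot(d[0],d[1]),np.degrees(np.arctan2(d[1],d[0])))
print(R.from_quat(robot.get_obs()['tool_rot']).as_matrix().round(3))
E
```

```text
pivot [ 0.5597 -0.2744  0.115 ] [ 0.5613 -0.2699  0.115 ]
knob [ 0.4696 -0.2028  0.15  ] [ 0.4696 -0.2048  0.15  ]
end [ 0.4243 -0.1716  0.108 ] [ 0.4242 -0.1709  0.108 ]
catch [ 0.5456 -0.0972  0.121 ] [ 0.5483 -0.0941  0.121 ]
pad [0.5715 0.174  0.068 ] [0.5712 0.172  0.068 ]
plate [0.5929 0.1744 0.018 ] xdir [0.331 0.029 0.   ]
5.047631695578739
catch 0.17770305080043203 94.55677478708921
knob 0.11510704942143911 141.5490176805115
end 0.17000448545021532 142.83275954075842
[[-0.923  0.384 -0.001]
 [ 0.384  0.923 -0.002]
 [ 0.    -0.002 -1.   ]]
```

```bash
cat >> h.py <<'E'
from scipy.spatial.transform import Rotation as R
def go(p,yaw,base=None):
    """shift (mm) and turn (deg) in tool axes from present pose to p, tool y at yaw deg, pointing down"""
    from rig import robot
    o=robot.get_obs() if base is None else base
    Rt=R.from_quat(o['tool_rot'])
    a=np.radians(yaw);y=np.array([np.cos(a),np.sin(a),0]);z=np.array([0,0,-1.]);x=np.cross(y,z)
    Rg=R.from_matrix(np.c_[x,y,z])
    print(np.round(Rt.inv().apply(np.array(p)-o['position'])*1000,1),np.round((Rt.inv()*Rg).as_rotvec(degrees=True),1))
def st():
    from rig import robot
    o=robot.get_obs();print(o['time'],o['position'].round(4),R.from_quat(o['tool_rot']).as_matrix()[:2,1].round(3),'F',o['ft_force'].round(1),o['grip_width'])
E
python3 - <<'E'
from h import *
go([.45,.2,.26],40);go([.4225,-.2226,.247],22)
E
```

```text
[-338.9 -267.1  -12.9] [-0.1  0.  27.4]
[-475.7 -667.8    0.8] [-0.1  0.  45.4]
```

```bash
python3 -m crank '[-30,-24,0,0,0,3,255,-60,-48,-2,0,0,6,255,-90,-72,-4,0,0,9,255,-120,-96,-6,0,0,12,255,-150,-120,-8,0,0,15,255]' 20
python3 -m crank '[-30,-22,0,0,0,3,255,-60,-44,0,0,0,6,255,-90,-66,0,0,0,9,255,-110,-80,0,0,0,10,255,-130,-95,0,0,0,10,255]'
python3 -c "
from h import *
st();go([.4225,-.2226,.247],22)"
```

```text
time: 0.52
position: [0.3324, 0.4071, 0.2552]
tool_rot: [0.323, 0.946, -0.0, -0.0]
ft_force: [1.5, 0.5, -0.3]
grip_width: 0.0617
grip_force: 0.0
time: 0.93
position: [0.3775, 0.2524, 0.2554]
tool_rot: [0.404, 0.915, -0.0, -0.0]
ft_force: [0.8, -0.6, 0.0]
grip_width: 0.0284
grip_force: 0.0
0.9333 [0.3775 0.2524 0.2554] [0.739 0.673] F [ 0.8 -0.6  0. ] 0.028430779756627084
[-381.5 -286.6    8.5] [-0.  -0.  20.3]
```

```bash
python3 -m crank '[-30,-23,0,0,0,3,255,-60,-45,0,0,0,6,255,-90,-68,0,0,0,9,255,-120,-90,0,0,0,12,255,-150,-113,0,0,0,15,255]'
python3 -c "
from h import *
st();go([.4225,-.2226,.247],22)"
```

```text
time: 1.35
position: [0.3949, 0.0657, 0.2555]
tool_rot: [0.52, 0.854, 0.0, -0.0]
ft_force: [0.3, -0.0, 0.2]
grip_width: 0.0016
grip_force: 0.0
1.35 [0.3949 0.0657 0.2555] [0.889 0.459] F [ 0.3 -0.   0.2] 0.0016217130576755394
[-268.8 -107.7    8.4] [-0.  -0.   5.3]
```

```bash
python3 -m crank '[-35,-14,0,0,0,2,255,-70,-28,0,0,0,3,255,-105,-42,0,0,0,4,255,-140,-56,0,0,0,5,255,-175,-70,0,0,0,5,255]'
python3 -m crank '[-30,-12,0,0,0,0,255,-60,-24,0,0,0,0,255,-90,-36,0,0,0,0,255,-94,-38,8,0,0,0,255,-94,-38,8,0,0,0,255]'
python3 - <<'E'
from h import *
st();go([.4225,-.2226,.147],22)
from rig import robot
import cv2
c=robot.camera("wrist")["pixels"][:,:,::-1];t=robot.camera("top")["pixels"][150:330,260:500,::-1]
t=cv2.resize(t,(640,480));cv2.imwrite("pics/w1.png",cv2.resize(np.hstack([c,t]),(800,300)))
E
```

```text
time: 1.77
position: [0.4133, -0.1221, 0.2554]
tool_rot: [0.557, 0.831, 0.0, -0.0]
ft_force: [1.0, 0.3, -1.0]
grip_width: 0.0006
grip_force: 0.0
time: 2.18
position: [0.4139, -0.2233, 0.2463]
tool_rot: [0.557, 0.83, 0.0, -0.001]
ft_force: [-0.2, 1.2, -0.4]
grip_width: 0.0008
grip_force: 0.0
2.1833 [ 0.4139 -0.2233  0.2463] [0.926 0.378] F [-0.2  1.2 -0.4] 0.0007620123438393516
[-2.8  8.3 99.3] [-0.  -0.1  0.2]
```

View pics/w1.png

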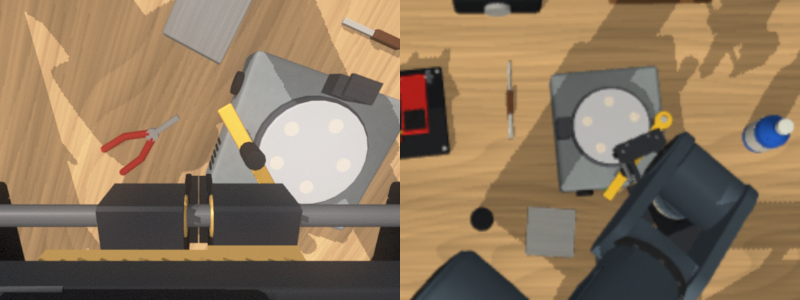

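```bash
python3 -m crank '[-3,2,25,0,0,0,255,-3,2,50,0,0,0,255,-3,2,75,0,0,0,255,-3,2,95,0,0,0,255,-3,2,99,0,0,0,255]'
python3 - <<'E'
from h import *
st()
n=np.array([.927,.375])
for a in(142,130,118,106,98,95,93):
    p=np.array([.5602,-.2722])+.115*np.array([np.cos(np.radians(a)),np.sin(np.radians(a))])-.026*n
    print(a,end=' ');go([*p,.147],22)
E
```

```text
time: 2.7
position: [0.4157, -0.2204, 0.1462]
tool_rot: [0.555, 0.832, 0.001, -0.004]
ft_force: [-0.5, 0.1, -0.2]
grip_width: 0.0003
grip_force: 0.0
2.7 [ 0.4157 -0.2204  0.1462] [0.923 0.384] F [-0.5  0.1 -0.2] 0.000347853995259696
142 [-2.8 31.  -0.9] [-0.2 -0.4  0.6]
130 [ 6.7 53.1 -0.9] [-0.2 -0.4  0.6]
118 [11.5 76.6 -1. ] [-0.2 -0.4  0.6]
106 [ 11.3 100.7  -1. ] [-0.2 -0.4  0.6]
98 [  8.3 116.5  -1.1] [-0.2 -0.4  0.6]
95 [  6.7 122.2  -1.1] [-0.2 -0.4  0.6]
93 [  5.4 126.   -1.2] [-0.2 -0.4  0.6]
```

```bash
python3 -m crank '[-2,15,-1,0,0,0,255,-2,31,-1,0,0,0,255,2,42,-1,0,0,0,255,7,53,-1,0,0,0,255,9,65,-1,0,0,0,255]'
python3 -m crank '[2,11,0,0,0,0,255,2,23,0,0,0,0,255,2,35,0,0,0,0,255,1,42,0,0,0,0,255,0,48,0,0,0,0,255]'
python3 - <<'E'
from h import *
st()
n=np.array([.927,.375])
for a in(98,95,93):
    p=np.array([.5602,-.2722])+.115*np.array([np.cos(np.radians(a)),np.sin(np.radians(a))])-.026*n
    print(a,end=' ');go([*p,.147],22)
E
```

```text
time: 3.12
position: [0.4733, -0.1881, 0.15]
tool_rot: [0.555, 0.832, -0.0, -0.002]
ft_force: [-3.0, 1.9, 1.0]
grip_width: 0.0001
grip_force: 1.2
time: 3.53
position: [0.5199, -0.1721, 0.1496]
tool_rot: [0.556, 0.831, 0.0, 0.001]
ft_force: [-1.6, -0.3, 1.2]
grip_width: 0.0001
grip_force: 0.7
3.5333 [ 0.5199 -0.1721  0.1496] [0.924 0.382] F [-1.6 -0.3  1.2] 9.726895247395037e-05
98 [3.7 1.8 2.6] [0.  0.  0.5]
95 [2.  7.5 2.6] [0.  0.  0.5]
93 [ 0.7 11.3  2.6] [0.  0.  0.5]
```

Nearly home; creep until the force rises at the stop.

```bash
python3 -m crank '[1,2,0,0,0,0,255,1,4,0,0,0,0,255,1,6,0,0,0,0,255,1,8,0,0,0,0,255,1,8,0,0,0,0,255]'
python3 -m crank '[0,1,0,0,0,0,255,0,2,0,0,0,0,255,0,3,0,0,0,0,255,0,4,0,0,0,0,255,0,4,0,0,0,0,255]'
```

```text
time: 3.95
position: [0.5258, -0.1687, 0.1497]
tool_rot: [0.556, 0.831, 0.0, 0.0]
ft_force: [-0.5, -1.0, -0.1]
grip_width: 0.0005
grip_force: 0.4
time: 4.37
position: [0.5294, -0.1668, 0.1496]
tool_rot: [0.556, 0.831, 0.0, 0.0]
ft_force: [-0.8, -0.7, 0.2]
grip_width: 0.0004
grip_force: 0.7
```

```bash
python3 -m crank '[0,1,0,0,0,0,255,0,2,0,0,0,0,255,0,3,0,0,0,0,255,0,3,0,0,0,0,255,0,3,0,0,0,0,255]'
python3 - <<'E'
from h import *
from rig import robot
import cv2
c=robot.camera("side")["pixels"][140:260,210:370,::-1];t=robot.camera("top")["pixels"][175:285,330:440,::-1]
cv2.imwrite("pics/w2.png",np.hstack([cv2.resize(c,(400,300)),cv2.resize(t,(300,300))]))
E
```

```text
time: 4.78
position: [0.5321, -0.1654, 0.1495]
tool_rot: [0.556, 0.831, 0.0, 0.0]
ft_force: [-0.7, -0.9, -1.1]
grip_width: 0.0004
grip_force: 0.5
```

View pics/w2.png

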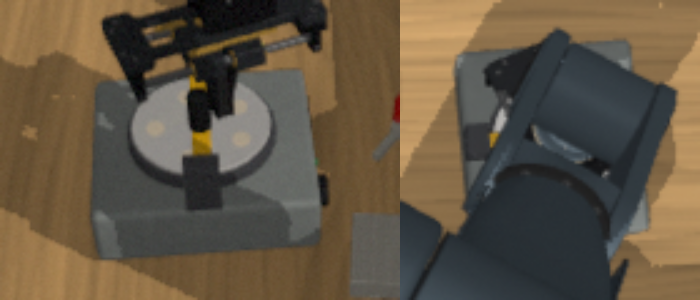

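```bash
python3 -m crank '[0,1,0,0,0,0,255,0,2,0,0,0,0,255,0,3,0,0,0,0,255,0,3,0,0,0,0,255,0,3,0,0,0,0,255]'|grep -E 'pos|ft'
python3 -m crank '[0,1,0,0,0,0,255,0,2,0,0,0,0,255,0,2,0,0,0,0,255,0,2,0,0,0,0,255,0,2,0,0,0,0,255]'|grep -E 'pos|ft'
```

```text
position: [0.5328, -0.1651, 0.1494]
ft_force: [-5.6, -6.2, 1.9]
position: [0.5331, -0.165, 0.1494]
ft_force: [-10.8, -8.7, 4.4]
```

```bash
python3 -m crank '[0,-10,0,0,0,0,255,0,-35,0,0,0,0,255,0,-40,-30,0,0,0,255,0,-40,-60,0,0,0,255,0,-40,-95,0,0,0,255]'|grep -E 'pos|ft'
python3 - <<'E'
from h import *
go([.40,-.02,.245],60)
go([.5713,.173,.2],95)
from rig import robot
import cv2
c=robot.camera("side")["pixels"][150:250,230:370,::-1]
cv2.imwrite("pics/w3.png",cv2.resize(c,(700,500),interpolation=cv2.INTER_CUBIC))
E
```

```text
position: [0.4983, -0.1782, 0.2443]
ft_force: [0.5, -1.4, -0.7]
[ 1.837e+02 -3.070e+01  1.000e-01] [  0.   -0.2 -37.6]
[296.8 201.2  45.2] [  0.1  -0.2 -72.6]
```

View pics/w3.png

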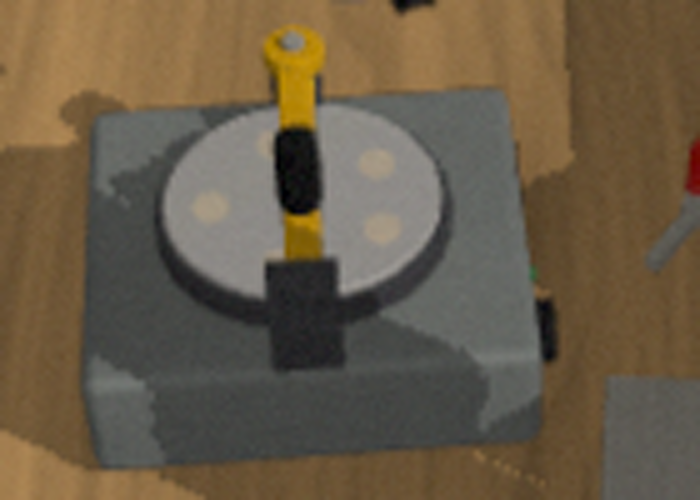

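```bash
python3 -m crank '[25,17,0,0,0,0,255,55,37,0,0,0,0,255,85,57,0,0,0,0,255,115,77,0,0,0,0,255,145,97,0,0,0,0,255]'|grep -E 'pos|ft'
python3 -m crank '[30,20,0,0,0,0,255,60,40,0,0,0,0,255,90,60,0,0,0,0,255,120,80,0,0,0,0,255,140,94,0,0,0,0,255]'|grep -E 'pos|ft'
python3 -c "
from h import *
st();go([.569,.1725,.115],22)"
```

```text
position: [0.5341, -0.0059, 0.2446]
ft_force: [0.2, -1.3, -0.3]
position: [0.5674, 0.1612, 0.2444]
ft_force: [-0.9, -0.7, -0.7]
7.0167 [0.5674 0.1612 0.2444] [0.924 0.383] F [-0.9 -0.7 -0.7] 0.00042179358523643045
[  9.6   5.6 129.5] [ 0.1 -0.1  0.5]
```

```bash
python3 -m crank '[10,6,30,0,0,0,255,11,6,60,0,0,0,255,11,6,90,0,0,0,255,11,6,115,0,0,0,255,11,6,129,0,0,0,255]'|grep -E 'pos|ft'
python3 - <<'E'
from h import *
st()
from rig import robot
import cv2
c=robot.camera("side")["pixels"][270:380,200:340,::-1];t=robot.camera("top")["pixels"][175:260,230:310,::-1]
cv2.imwrite("pics/w4.png",np.hstack([cv2.resize(c,(500,393)),cv2.resize(t,(300,393))]))
E
```

```text
position: [0.5667, 0.1705, 0.1123]
ft_force: [-0.0, -0.6, 0.4]
7.4333 [0.5667 0.1705 0.1123] [0.924 0.382] F [-0.  -0.6  0.4] 0.00037001613405751436
```

View pics/w4.png

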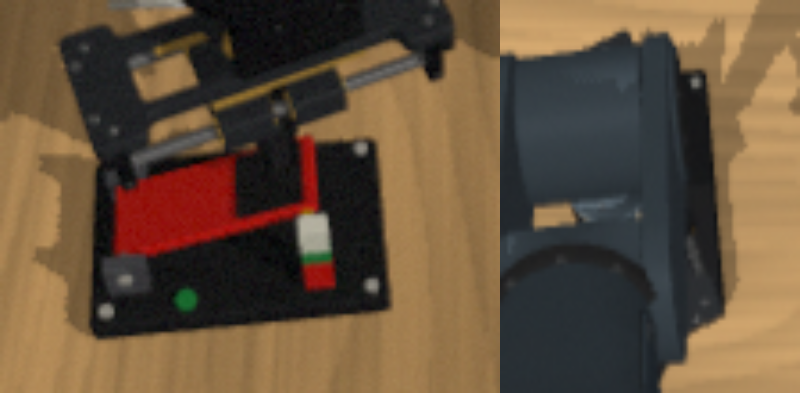

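```bash
python3 -m crank '[1,2,4,0,0,0,255,1,2,8,0,0,0,255,1,2,12,0,0,0,255,1,2,16,0,0,0,255,1,2,16,0,0,0,255]'|grep -E 'pos|ft'
python3 -m crank '[0,0,2,0,0,0,255,0,0,4,0,0,0,255,0,0,6,0,0,0,255,0,0,8,0,0,0,255,0,0,8,0,0,0,255]'|grep -E 'pos|ft'
```

```text
position: [0.5701, 0.1715, 0.0995]
ft_force: [-0.4, -0.8, -0.2]
position: [0.5701, 0.1715, 0.0915]
ft_force: [-0.7, -0.2, 4.5]
```

```bash
python3 -m crank '[0,0,2,0,0,0,255,0,0,4,0,0,0,255,0,0,6,0,0,0,255,0,0,6,0,0,0,255,0,0,6,0,0,0,255]'|grep -E 'pos|ft'
python3 - <<'E'
from h import *
from rig import robot
import cv2
for i in range(4):
    c=robot.camera("side")["pixels"][270:380,200:340,::-1]; print(robot.get_obs()['ft_force'].round(1))
cv2.imwrite("pics/w5.png",cv2.resize(c,(760,597),interpolation=cv2.INTER_CUBIC))
E
```

```text
position: [0.5696, 0.1715, 0.0855]
ft_force: [-1.3, 0.6, 5.9]
[-3.2  0.2  6.1]
[-1.6  0.1  6.5]
[-2.1 -0.2  4.7]
[-3.  -0.4  5.4]
```

View pics/w5.png

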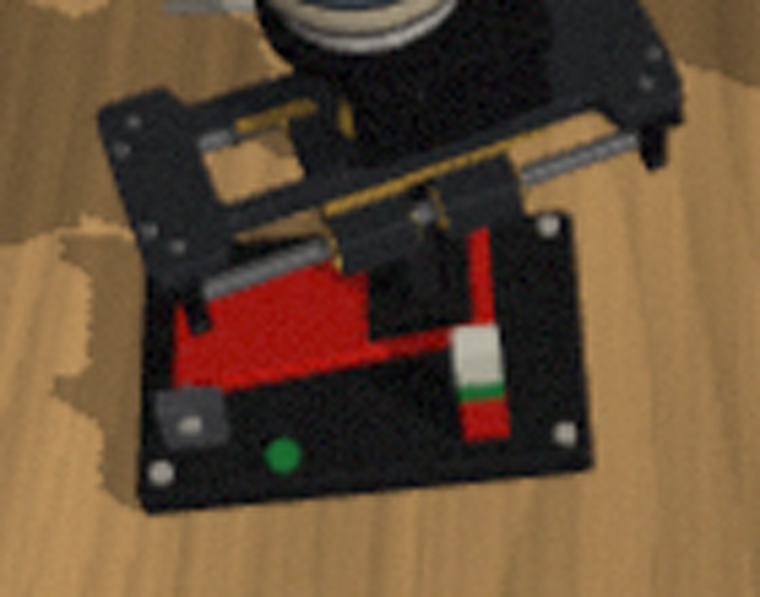

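```bash
python3 -m crank '[0,0,1,0,0,0,255,0,0,2,0,0,0,255,0,0,3,0,0,0,255,0,0,4,0,0,0,255,0,0,4,0,0,0,255]'|grep -E 'pos|ft'
python3 -m crank '[0,0,0,0,0,0,255,0,0,0,0,0,0,255,0,0,0,0,0,0,255,0,0,0,0,0,0,255,0,0,0,0,0,0,255]'|grep -E 'pos|ft'
python3 - <<'E'
from rig import robot
import cv2,numpy as np
f=[]
for i in range(6):
    c=robot.camera("side")["pixels"][310:365,270:310,::-1]; f.append(robot.get_obs()['ft_force'])
print(np.mean(f,0).round(2))
cv2.imwrite("pics/w6.png",cv2.resize(c,(400,550),interpolation=cv2.INTER_CUBIC))
E
```

```text
position: [0.5689, 0.1714, 0.0815]
ft_force: [-3.9, -0.5, 7.9]
position: [0.5689, 0.1715, 0.0817]
ft_force: [-3.6, -0.6, 7.1]
[-3.32 -0.75  7.18]
```

View pics/w6.png

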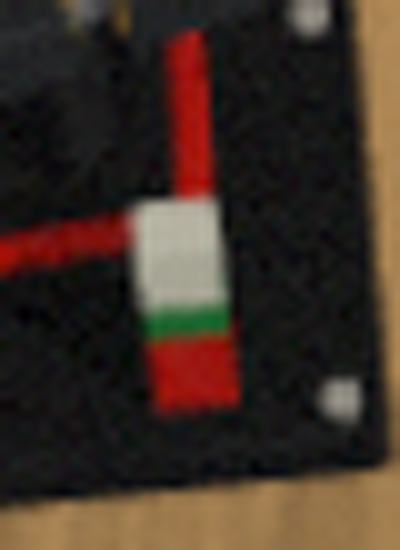

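```bash
python3 -c "
from rig import robot
print(robot.hand_in())"
```

```text
the job is handed in; nothing more can be done
None
```

I swung the latch bar to its hard stop in the catch, then pressed the paddle and handed the job in with the gripper still holding it there. I put it at about 0.15 rad from tip height and contact force (about 7 N). The pointer was hidden behind the post, so I could not check it against the green band, and the hand-in call returned no verdict.

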